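# Turn a sample tile over in the book-type turnover cradle

## Task

The glazed sample tile lies face up in the green leaf of the turnover cradle and is wanted face down for labelling, without the robot ever touching the tile itself. Close the yellow leaf fully over it, swing both leaves over together until they lie flat on the yellow side, then swing the green leaf fully back to its own side so that the tile is left lying face down in the yellow leaf's pocket. Leave the other things on the table where they are.

Things in the scene. Friction and masses are not known exactly. Their poses are not given: they have to be found in the camera images.
- cradle: Fixed grey base board, 240 x 250 x 12 mm; origin at the centre of its underside on the table, z up. The hinge line runs along its x axis, level, 70 mm above the origin, between two steel cheeks (x = -100 and +100 mm). Both leaves turn about this one line like a book: green opens to the +y side, yellow to the -y side. Turned on the table by up to 17 degrees.
- green_leaf (a joint): Angle of the green leaf (rad): 0 = flat open on the +y side, 1.57 = upright, 3.14 = folded right over onto the yellow side (hard stops at 0 and 3.14). A 0.25 kg plate, 156 mm along the hinge, from 10 to 128 mm out from it. Stiff hinge, about 0.45 N m: it stays where it is left. The two leaves push on each other only through the tile.
- yellow_leaf (a joint): Angle of the yellow leaf (rad): 0 = flat open on the -y side, 3.14 = closed over the green side (hard stops). Mirror twin of the green leaf with a stiffer hinge, about 0.9 N m: it stays where it is left, even with the tile leaning on it, so when the closed green leaf is swung over it pushes the yellow one and the tile stays sandwiched. Starts open, anywhere between flat and steep.
- green_leaf_handle (a point): Centre of the green handle: black round bar 12 mm thick, 60 mm long, parallel to the hinge, on a D-shaped bracket (legs 74 mm apart; 46 mm free gap between bar and leaf edge). Leaf flat, in the cradle's frame: x -43, y +180, z 60 mm; leaf at 3.14: x -43, y -180, z 80 mm. Goes round the hinge line at 180.3 mm radius; the bar may turn between the fingers.
- yellow_leaf_handle (a point): Centre of the yellow handle, the same kind of bar. In the cradle's frame with the leaf flat (0): x +43, y -180, z 60 mm; closed (3.14): x +43, y +180, z 80 mm. Closed, the two handles lie side by side along x, not over each other.
- green_leaf_nest (a point): Centre of the floor of the green leaf's square pocket (104 mm wide, walls 5 mm high): 70 mm from the hinge line; 63.5 mm above the table when flat.
- yellow_leaf_nest (a point): Centre of the floor of the yellow leaf's pocket, same size: 70 mm from the hinge line; 63.5 mm above the table when flat. The face of the turned tile comes to lie here.
- tile: Sample tile, 100 x 100 x 12 mm, about 0.26 kg: blue glazed face with a white ring, terracotta back with darker ribs. Origin at the centre of its back, z points out of the glazed face. It starts face up in the green pocket (2 mm play on each side).
- tile_face (a point): Centre of the tile's glazed face.
- label_roll: Bystander: white paper label roll standing on end, 72 mm across, 50 mm high; origin on its underside.
- marker: Bystander: white and red marker pen lying down, 130 mm long; origin on its underside.
- carton: Bystander: closed cardboard carton 110 x 150 x 70 mm; origin on its underside.
- mug: Bystander: white mug 80 mm across, 95 mm high; origin on its underside.
- tile_stack: Bystander: stack of three pale sample tiles, 100 x 100 x 36 mm; origin on its underside.
- tape: Bystander: roll of brown tape lying flat, 90 mm across, 48 mm high; origin on its underside.
Not all that is in view belongs to the job. There is more than one size of the tile; the one meant has the size given above.

How it is judged:
By the outcome, as a careful person would: the job done as asked, in the order asked, and still so for the second after the job is handed in, with the robot touching nothing.
It also fails if it takes over 69 s, if anything falls off the work surface, if the arm or the gripper's body presses on something with over 40 N, if the wrist force passes 120 N, or if a joint passes its speed limit or range.

## Robot

A 6-joint arm with a two-finger parallel gripper is mounted at the origin on the work surface. World frame = base frame: x ahead of the robot, y to its left, z up, the work surface at z = 0. Lengths are in mm, angles in rad, forces in N, time in s.
With the tool pointing down it reaches from about 350 to 875 mm from the base axis. Payload 4.2 kg.
Tool frame: the origin (TCP) lies midway between the tips of the shut fingers; the grasp point (between the pads) lies 19 mm behind it; x points along the fingers, y is the direction in which the jaws open and shut, and the axes are right-handed (so a half turn about x gives the same grasp; the last joint's range is limited). The gripper opens to 85 mm and grips with 20 to 120 N. Pads are 22 mm wide; open, the fingers measure 114 mm over their backs; the gripper's body (76 mm by 85 mm) begins 54 mm behind the grasp point. The pads swing forward as they close: fully open they stand 13 mm farther back than shut.
Start: joints at [-0.867, 0.385, 0.008, 0, -1.194, -0.259], TCP at [268.935, -564.157, 231.312] pointing down, gripper open.
Joint ranges: [-3.14, 3.14], [-1.21, 2.06], [-1.07, 1.41], [-3.16, 2.05], [-2.99, -0.16], [-3.1, 3.1]. Speed limits (rad/s): [2.79, 2.79, 3.14, 3.14, 3.14, 3.14].

## Interface

Orientations are given as a unit quaternion [x, y, z, w].
In Python, from bench import readout, imaging, arm gives the robot as it stands.
- The arm moves only by the tool arm_command, never from a script. Its argument "increments" is a list of rows, each a list of 3 entries, a list of its own where there are three numbers: the turn, a rotation vector about the world's x, y, z in degrees, then the shift along the world's x, y, z in mm, then the closure, from 0 (fully open) to 1 (shut). In form: [[[ax, ay, az], [tx, ty, tz], fingers], ...]. A call has exactly 5 rows; each row is the pose to reach, as a shift and turn from the pose measured when the call began; what a row does not reach only later rows make up. A row lasts 1/10 s, in which the tool goes at most 50 mm and 8.59 degrees, less where a joint would pass 70% of its speed; a pose out of reach is approached as far as the arm can. A call with a gripper value outside its range is refused whole. The fingers move at their own pace and stop on an object; the grip force is fixed at half the most. Time passes only in rows, so rows that repeat a pose let the fingers close, or fill a call up. It gives the time, the measured TCP pose, the force and the opening at its end, in the units of the state.
- readout.read_state(): the state, without advancing time (a new reading comes with each control period).
- imaging.get_image(name): name is "scene" or "top"; returns (picture, depth): 480x640x3 uint8, blue, green, red; 480x640 float32, mm along the optical axis (not along the pixel's ray), 0 where there is no reading.
- imaging.camera_info(name): a dict with "vfov" (degrees; the focal length in pixels is half the picture's height over the tangent of half this angle, whatever the lens; pixels are square), "cx", "cy" (the principal point, pixels), "D" ([k1, k2, p1, p2, k3] as OpenCV has them; the pictures are not rectified), "eye" and "rotation" of the camera in the world. Camera axes: x right, y down, z forward; pixel columns grow to the right and rows downward; lengths in mm; the calibration is good to about 2 mm. A picture is of the moment at which its call begins. camera_info takes no time and is no camera call.
- arm.job_done(): hands the job in, once; it reports no verdict.
The state is a dict: "clock": time; "joints": joint angles; "joint_vel": joint speeds; "joint_efforts": joint torques, N m; "position": TCP position; "ee_rot": TCP orientation; "contact_force": force on the tool from outside, world axes, zero at the start; "wrist_torque": the same for the moment, N m; "gripper_width": finger opening in mm.
Only numpy, scipy, OpenCV 4.12 (cv2) and the standard library are available. Lean on these libraries where they do the work, as an engineer would, in place of code of your own. Each camera call takes 0.05 s, during which the arm holds its last target. There are 200 camera calls.

## Working session

There is one attempt and no reset: what is moved stays moved. The work goes in short steps, Python scripts to look and compute and a tool call to move; the robot and the scene stay as the last step left them, time stands still between calls to the robot, and variables do not carry over. Pictures are saved under pics/ and viewed, about 8 in all and at most 12, crops included, and the job is handed in when it is done.

Besides the shell and the picture viewer there is one more tool, called after "Emit:" by a JSON object that holds its "fn" and its "kwargs". arm_command: Moves the arm, as the interface text tells. Its arguments: {"type":"object","properties":{"increments":{"type":"array","items":{"type":"array"}}},"required":["increments"]}

```bash
mkdir -p pics; ls; cat > h.py <<'E'
import numpy as np, cv2
from bench import readout, imaging, arm
from scipy.spatial.transform import Rotation as R
def cam(n):
    c=imaging.camera_info(n); f=240/np.tan(np.radians(c["vfov"])/2)
    K=np.array([[f,0,c["cx"]],[0,f,c["cy"]],[0,0,1.]])
    return K,np.array(c["D"],float),np.array(c["eye"],float),np.array(c["rotation"],float)
def p2w(n,uv,d):
    K,D,e,Rm=cam(n)
    q=cv2.undistortPoints(np.array(uv,float).reshape(-1,1,2),K,D).reshape(-1,2)
    return e+(np.c_[q,np.ones(len(q))]*np.array(d).reshape(-1,1))@Rm.T
def w2p(n,P):
    K,D,e,Rm=cam(n)
    return cv2.projectPoints(((np.atleast_2d(P)-e)@Rm).reshape(-1,1,3),np.zeros(3),np.zeros(3),K,D)[0].reshape(-1,2)
E
python3 - <<'E'
from h import *
for n in("scene","top"):
    i,d=imaging.get_image(n); cv2.imwrite(f"pics/{n}0.png",i); np.save(f"pics/{n}0.npy",d)
    print(imaging.camera_info(n))
print(readout.read_state())
E
```

```text
pics
{'vfov': 51.70102210810576, 'cx': 322.15878716804116, 'cy': 244.1191346895033, 'D': array([-0.09072528,  0.        ,  0.        ,  0.        ,  0.        ]), 'eye': array([1475.57274987,  256.04310146,  892.28070594]), 'rotation': array([ 0.55158561,  0.71599334, -0.34109402, -0.2583829 ])}
{'vfov': 46.937092773224606, 'cx': 323.50476400429187, 'cy': 230.19819009605857, 'D': array([-0.09828811,  0.        ,  0.        ,  0.        ,  0.        ]), 'eye': array([ 418.02463933,   14.16217666, 1392.96922688]), 'rotation': array([ 0.71002885, -0.70306996,  0.02877111, -0.02690529])}
{'clock': 0.1, 'joints': array([-8.67416286e-01,  3.85516288e-01,  6.76431210e-03, -4.45768966e-04,
       -1.19402043e+00, -2.58592246e-01]), 'joint_vel': array([-0.00161216, -0.00123869,  0.00303442,  0.00374618, -0.00133687,
        0.00052411]), 'joint_efforts': array([-2.79477426e-04, -3.93320560e+01,  1.88929421e+01,  4.19794455e+00,
       -2.60881628e-03, -1.24460527e-06]), 'position': array([ 268.70319724, -563.70796266,  230.30798645]), 'ee_rot': array([-0.15521921,  0.68989815,  0.15659352,  0.68951143]), 'contact_force': array([ 0.06158375, -0.10487357,  0.40427781]), 'wrist_torque': array([-0.04169525,  0.03822294,  0.0560057 ]), 'gripper_width': 85.15248318419012}
```

View pics/top0.png

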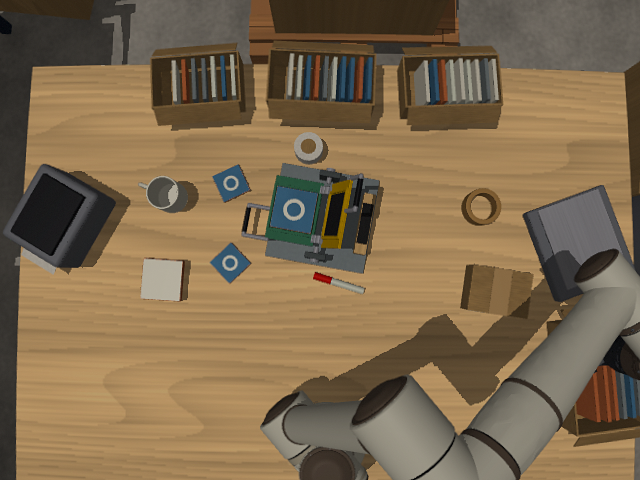

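View pics/scene0.png

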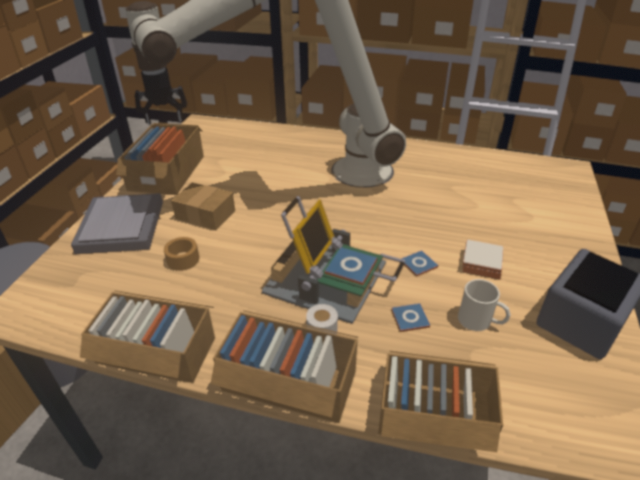

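Candidates for the tile: large blue tile in green pocket at top (294,210); loose smaller blue tiles at (231,183) and (231,263). The one in the green leaf is meant. Cradle has green to the left (+y), yellow leaf steep at about (340,215). One close crop next.

```bash
sed -i 's/np.array(c\["rotation"\],float)/R.from_quat(c["rotation"]).as_matrix()/; s/^import numpy/from scipy.spatial.transform import Rotation as R\nimport numpy/' h.py
python3 - <<'E'
from h import *
i=cv2.imread("pics/top0.png");cv2.imwrite("pics/crop1.png",cv2.resize(i[150:285,230:390],None,fx=4.4,fy=4.4,interpolation=cv2.INTER_CUBIC))
i=cv2.imread("pics/scene0.png");cv2.imwrite("pics/crop2.png",cv2.resize(i[190:325,255:415],None,fx=4.4,fy=4.4,interpolation=cv2.INTER_CUBIC))
d=np.load("pics/top0.npy")
uv=[(294,210),(231,183),(350,250),(320,300),(248,222),(325,205)]
print(p2w("top",uv,[d[v,u] for u,v in uv]).round(1))
# plane check: table
u=np.array([(100,350),(420,200)]);print(p2w("top",u,[d[v,x] for x,v in u]).round(1))
E
```

```text
[[ 5.700e+02  8.250e+01  7.440e+01]
 [ 6.445e+02  2.463e+02  1.180e+01]
 [ 4.780e+02 -5.570e+01  1.220e+01]
 [ 3.523e+02  1.810e+01 -1.200e+00]
 [ 5.469e+02  2.025e+02  5.000e-01]
 [ 5.905e+02  7.900e+00  1.300e+01]]
[[ 2.176e+02  5.748e+02  0.000e+00]
 [ 6.077e+02 -2.342e+02 -4.000e-01]]
```

View pics/crop1.png

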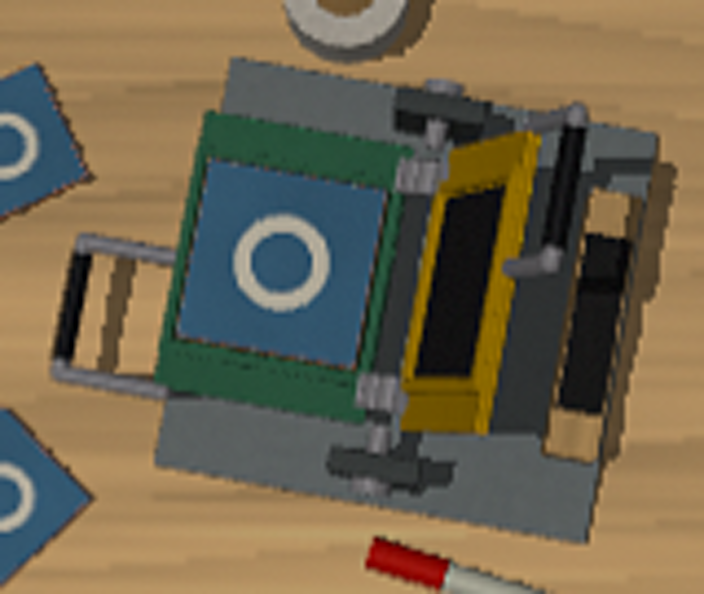

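View pics/crop2.png

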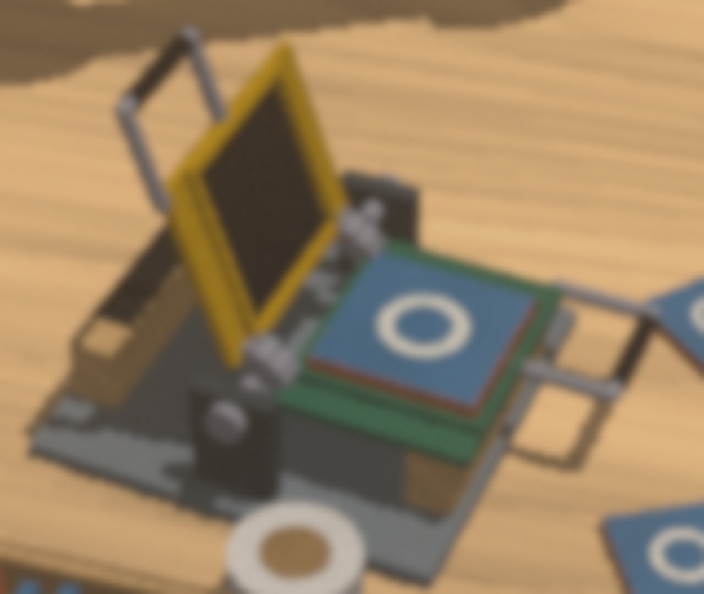

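Crop 1 shows the 100 mm tile with its ring at crop (282,262) in the green pocket, the base corners at (233,58), (658,133), (588,543), (156,466), the yellow bar from (577,125) to (552,250), and the green bar from (82,255) to (65,360). Crop 2 confirms the yellow leaf is steeply open and that the roll is near the +x cheek.

```bash
cat > fit.py <<'E'
from h import *
def ray(n,uv):
    a=p2w(n,[uv],[1.]);e=cam(n)[2];return e,(a[0]-e)
def atz(n,uv,z):
    e,r=ray(n,uv);return e+r*(z-e[2])/r[2]
E
python3 - <<'E'
from fit import *
c=lambda u,v:(230+(u-1.7)/4.4,150+(v-1.7)/4.4)
P=np.array([atz("top",c(*p),12) for p in[(233,58),(658,133),(588,543),(156,466)]])
ctr=P.mean(0)[:2]
q=np.array([[120,125],[120,-125],[-120,-125],[-120,125]])
d=(P[:,:2]-ctr);th=np.arctan2((q[:,0]*d[:,1]-q[:,1]*d[:,0]).sum(),(q*d).sum())
print("ctr",ctr,"th",th,np.degrees(th)); Rz=R.from_euler('z',th).as_matrix()
print((d-(q@Rz[:2,:2].T)).round(1))
O=np.r_[ctr,0]
W=lambda p:O+Rz@np.array(p,float)
t=atz("top",c(282,262),75.5);print("tile in cradle",Rz.T@(t-O), "expected y=70")
g=atz("top",c(74,308),60);print("g handle",Rz.T@(g-O),"exp -43 180")
e,r=ray("top",c(565,188)); e,r=Rz.T@(e-O),Rz.T@r
for s in np.linspace((e[2]-70)/-r[2]-230,(e[2]-70)/-r[2]+5,8000):
    p=e+r*s; rho=np.hypot(p[1],p[2]-70)
    if abs(rho-180.3)<.05: print("yellow bar",p,"ang",np.degrees(np.arctan2(p[2]-70,-p[1]))+3.2)
K=w2p("scene",[W((43,-180.3*np.cos(a),70+180.3*np.sin(a))) for a in np.radians([40,50,60,70])]);print(((K-[255,190])*4.4).round(),"obs in crop2 ~ (155,70)")
print("world handles: Y flat",W((43,-180,60)),"G flat",W((-43,180,60)))
E
```

```text
ctr [559.13757932  13.83947028] th -0.16670291655130806 -9.551373550911508
[[-0.8 -0.7]
 [-0.5  0.9]
 [ 0.8  0.4]
 [ 0.5 -0.5]]
tile in cradle [ 1.10671133 70.47783461 75.5       ] expected y=70
g handle [-42.45804019 180.00429306  60.        ] exp -43 180
yellow bar [ 42.95236893 -68.20082398 236.9305916 ] ang 70.9771386797829
yellow bar [ 42.95695807 -68.20196026 236.90146805] ang 70.97330409210139
yellow bar [ 42.96154721 -68.20309654 236.87234451] ang 70.96946837578858
[[ 47. 119.]
 [ 79.  96.]
 [120.  80.]
 [166.  72.]] obs in crop2 ~ (155,70)
world handles: Y flat [ 571.67374123 -170.80029966   60.        ] G flat [546.60141741 198.47924023  60.        ]
```

```bash
cat >> fit.py <<'E'
th=-0.1667;O=np.array([559.1,13.8,0]);Rz=R.from_euler('z',th).as_matrix()
W=lambda p:O+Rz@np.array(p,float)
def bar(x,phi): a=np.radians(phi); return W((x,180.3*np.cos(a),70+180.3*np.sin(a)))
def tool(s=1):
    y=s*Rz[:,1];x=np.array([0,0,-1.]);return R.from_matrix(np.c_[x,y,np.cross(x,y)])
def st():
    s=readout.read_state();return s,np.array(s["position"]),R.from_quat(s["ee_rot"])
def phi(x_gp):  # cradle coords of grasp point
    p=Rz.T@(x_gp-O);return p,np.degrees(np.arctan2(p[2]-70,p[1]))
E
python3 - <<'E'
from fit import *
s,p,q=st()
for k in(1,-1): print(k,np.degrees((tool(k)*q.inv()).as_rotvec()).round(1))
b=bar(43,112.2);print("bar",b,"TCP target",b-[0,0,19],"shift",b-[0,0,19]-p)
E
```

```text
1 [ -0.1  -0.  -35. ]
-1 [  0.   -0.2 145. ]
bar [590.20005855 -60.51527617 236.93446644] TCP target [590.20005855 -60.51527617 217.93446644] shift [321.4968613  503.19268649 -12.37352001]
```

Emit:
{"fn": "arm_command", "kwargs": {"increments": [[[0,0,-4],[20,30,30],0.3],[[0,0,-8],[50,75,70],0.4],[[0,0,-12],[78,120,80],0.5],[[0,0,-16],[105,165,80],0.5],[[0,0,-20],[132,208,80],0.5]]}}

```text
clock: 0.6
position: [389.6, -373.2, 310.5]
ee_rot: [-0.032, 0.706, 0.033, 0.707]
contact_force: [0.4, -0.7, 0.4]
gripper_width: 42.6
```

```bash
python3 - <<'E'
from fit import *
s,p,q=st();print(s["clock"],p,s["gripper_width"])
print(np.degrees((tool(1)*q.inv()).as_rotvec()).round(1),bar(43,112.2)-[0,0,19]-p)
E
```

```text
0.6 [ 389.56923541 -373.19222893  310.46226025] 42.59279876426277
[ -0.1   0.1 -14.8] [200.63082313 312.67695276 -92.52779381]
```

Emit:
{"fn": "arm_command", "kwargs": {"increments": [[[0,0,-3],[27,42,0],0.5],[[0,0,-6],[54,84,0],0.5],[[0,0,-9],[81,126,0],0.5],[[0,0,-12],[108,168,0],0.5],[[0,0,-14.8],[135,210,0],0.5]]}}

```text
clock: 1.1
position: [524.3, -162.3, 310.2]
ee_rot: [0.06, 0.704, -0.059, 0.705]
contact_force: [1.8, -0.9, 0.2]
gripper_width: 42.3
```

```bash
python3 - <<'E'
from fit import *
s,p,q=st();print(s["clock"],p,s["gripper_width"])
print(np.degrees((tool(1)*q.inv()).as_rotvec()).round(1),bar(43,112.2)-[0,0,19]-p)
E
```

```text
1.1 [ 524.27224339 -162.31937005  310.23661858] 42.33331288154487
[-0.1  0.   0.1] [ 65.92781516 101.80409388 -92.30215214]
```

Emit:
{"fn": "arm_command", "kwargs": {"increments": [[[0,0,0],[24,37,0],0.5],[[0,0,0],[48,74,0],0.5],[[0,0,0],[66,102,0],0.5],[[0,0,0],[66,102,-20],0.5],[[0,0,0],[66,102,-30],0.5]]}}

```text
clock: 1.6
position: [589.8, -59.1, 277.8]
ee_rot: [0.059, 0.706, -0.058, 0.704]
contact_force: [0.1, -0.6, -0.5]
gripper_width: 42.6
```

```bash
python3 - <<'E'
from fit import *
s,p,q=st();print(s["clock"],p,bar(43,112.2)-[0,0,19]-p)
i,d=imaging.get_image("scene");cv2.imwrite("pics/s1.png",cv2.resize(i[130:325,235:415],None,fx=3,fy=3,interpolation=cv2.INTER_CUBIC))
b=w2p("scene",[bar(43,112.2),bar(13,112.2),bar(73,112.2)]);print((b-[235,130])*3)
E
```

```text
1.6 [589.77675931 -59.08680964 277.80534792] [  0.42329923  -1.42846653 -59.87088148]
[[166.04350859 229.5690806 ]
 [183.6833092  209.43227003]
 [147.7439868  250.47284532]]
```

View pics/s1.png

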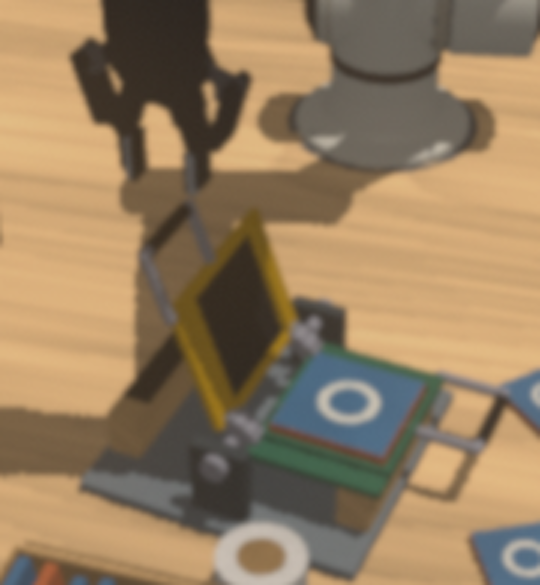

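The picture shows the fingers at (130,150) and (195,170), straddling the yellow bar, centred near (167,228). I'll descend and grip.

Emit:
{"fn": "arm_command", "kwargs": {"increments": [[[0,0,0],[0,-1,-20],0.5],[[0,0,0],[0,-1,-40],0.5],[[0,0,0],[0,-1,-60],0.5],[[0,0,0],[0,-1,-60],0.7],[[0,0,0],[0,-1,-60],0.9]]}}

```text
clock: 2.15
position: [588.8, -61.6, 217.1]
ee_rot: [0.06, 0.707, -0.059, 0.703]
contact_force: [0.4, 1.9, 1.0]
gripper_width: 14.6
```

Emit:
{"fn": "arm_command", "kwargs": {"increments": [[[0,0,0],[0,0,0],1],[[0,0,0],[0,0,0],1],[[0,0,0],[0,0,0],1],[[0,0,0],[0,0,0],1],[[0,0,0],[0,0,0],1]]}}

```text
clock: 2.65
position: [589.0, -61.2, 217.3]
ee_rot: [0.06, 0.706, -0.059, 0.703]
contact_force: [0.3, 4.5, -2.4]
gripper_width: 10.1
```

```bash
cat >> fit.py <<'E'
def plan(x,ph0,ph1,n,off):
    # cumulative shifts from bar at ph0, plus correction so TCP ends on model (bar + off)
    s,p,q=st()
    for k in range(1,n+1):
        print((bar(x,ph0+(ph1-ph0)*k/n)+off-p).round(0).astype(int).tolist(), end=("\n" if k%5==0 else " "))
E
python3 - <<'E'
from fit import *
s,p,q=st();print(s["clock"],p,s["gripper_width"],s["contact_force"],phi(p+[0,0,19]))
off=p-bar(43,112.2);print(off)
plan(43,112.2,1.2,30,off)
E
```

```text
2.65 [588.96443099 -61.15906003 217.33482833] 10.07073958975875 [ 0.25854035  4.46117865 -2.4045706 ] (array([ 41.88832349, -68.96457984, 236.33482833]), np.float64(112.51953105510314))
[ -1.23562756  -0.64378385 -19.59963812]
[2, 11, 4] [4, 22, 7] [6, 33, 10] [7, 44, 12] [9, 56, 13]
[11, 67, 13] [13, 79, 13] [15, 90, 12] [17, 101, 10] [19, 113, 7]
[21, 124, 4] [23, 134, 0] [24, 145, -5] [26, 155, -10] [28, 165, -16]
[29, 174, -23] [31, 183, -30] [32, 192, -38] [34, 200, -47] [35, 207, -55]
[36, 214, -65] [37, 220, -75] [38, 225, -85] [39, 230, -95] [39, 235, -106]
[40, 238, -117] [41, 241, -129] [41, 243, -140] [41, 244, -152] [41, 245, -163]
```

Emit:
{"fn": "arm_command", "kwargs": {"increments": [[[0,0,0],[2,11,4],1],[[0,0,0],[4,22,7],1],[[0,0,0],[6,33,10],1],[[0,0,0],[7,44,12],1],[[0,0,0],[9,56,13],1]]}}

```text
clock: 3.15
position: [598.1, -8.0, 231.9]
ee_rot: [0.058, 0.706, -0.061, 0.703]
contact_force: [1.2, -8.6, -2.9]
gripper_width: 9.8
```

```bash
python3 - <<'E'
from fit import *
off=np.array([-1,-.6,-19.6])
s,p,q=st();print(s["clock"],p,s["gripper_width"],s["contact_force"],phi(p-off),np.degrees((tool(1)*q.inv()).as_rotvec()).round(1))
plan(43,93.7,1.2,25,off)
E
```

```text
3.15 [598.10870355  -7.97636874 231.88848467] 9.753027122509948 [ 1.1953941  -8.57661985 -2.85418137] (array([ 42.96786472, -14.24421126, 251.48848467]), np.float64(94.48768730494982)) [ 0.3 -0.3  0.1]
[2, 14, -1] [4, 26, -2] [6, 37, -3] [8, 48, -5] [10, 59, -7]
[12, 70, -11] [14, 81, -15] [15, 92, -19] [17, 102, -25] [19, 112, -31]
[20, 121, -37] [22, 130, -45] [23, 138, -53] [25, 146, -61] [26, 154, -70]
[27, 161, -79] [28, 167, -89] [29, 172, -99] [30, 177, -110] [31, 181, -121]
[31, 185, -132] [32, 188, -143] [32, 190, -155] [32, 191, -166] [32, 192, -178]
```

Emit:
{"fn": "arm_command", "kwargs": {"increments": [[[0,0,0],[2,14,-1],1],[[0,0,0],[4,26,-2],1],[[0,0,0],[6,37,-3],1],[[0,0,0],[8,48,-5],1],[[0,0,0],[10,59,-7],1]]}}

```text
clock: 3.65
position: [608.1, 48.4, 229.3]
ee_rot: [0.056, 0.705, -0.063, 0.704]
contact_force: [-3.2, -5.3, 6.9]
gripper_width: 10.1
```

Emit:
{"fn": "arm_command", "kwargs": {"increments": [[[0,0,0],[2,12,-4],1],[[0,0,0],[4,24,-8],1],[[0,0,0],[5,35,-12],1],[[0,0,0],[7,45,-18],1],[[0,0,0],[9,55,-24],1]]}}

```text
clock: 4.15
position: [617.4, 101.4, 208.5]
ee_rot: [0.054, 0.705, -0.065, 0.704]
contact_force: [-3.1, -4.2, 5.5]
gripper_width: 9.7
```

```bash
python3 - <<'E'
from fit import *
off=np.array([-1,-.6,-19.6])
s,p,q=st();print(s["clock"],p,s["gripper_width"],s["contact_force"],phi(p-off),np.degrees((tool(1)*q.inv()).as_rotvec()).round(1))
plan(43,58.7,1.2,15,off)
E
```

```text
4.15 [617.41244748 101.4003845  208.53449326] 9.715965773239763 [-3.08950158 -4.18317726  5.48385798] (array([ 43.85523865,  96.81937975, 228.13449326]), np.float64(58.52254317089666)) [ 0.9 -0.1  0.1]
[0, 7, -11] [2, 16, -18] [3, 25, -26] [5, 34, -34] [6, 42, -43]
[7, 49, -53] [8, 56, -63] [9, 62, -73] [10, 67, -84] [11, 71, -95]
[12, 75, -107] [12, 78, -118] [13, 80, -130] [13, 82, -142] [13, 82, -154]
```

Emit:
{"fn": "arm_command", "kwargs": {"increments": [[[0,0,0],[1,8,-9],1],[[0,0,0],[2,16,-18],1],[[0,0,0],[3,25,-26],1],[[0,0,0],[5,34,-34],1],[[0,0,0],[6,42,-43],1]]}}

```text
clock: 4.65
position: [624.8, 143.2, 169.6]
ee_rot: [0.053, 0.703, -0.065, 0.706]
contact_force: [-1.8, -1.9, 8.4]
gripper_width: 9.7
```

Emit:
{"fn": "arm_command", "kwargs": {"increments": [[[0,0,0],[1,7,-10],1],[[0,0,0],[2,14,-20],1],[[0,0,0],[3,20,-30],1],[[0,0,0],[4,25,-41],1],[[0,0,0],[5,29,-52],1]]}}

```text
clock: 5.15
position: [630.0, 172.0, 119.6]
ee_rot: [0.052, 0.703, -0.065, 0.706]
contact_force: [-5.1, 1.5, 7.1]
gripper_width: 10.1
```

```bash
python3 - <<'E'
from fit import *
off=np.array([-1,-.6,-19.6])
s,p,q=st();print(s["clock"],p,s["gripper_width"],s["contact_force"],phi(p-off),np.degrees((tool(1)*q.inv()).as_rotvec()).round(1))
plan(43,21,1.2,6,off)
E
```

```text
5.15 [630.0448004  171.97349468 119.58540413] 10.063057222356365 [-5.13130737  1.50441713  7.14031703] (array([ 44.60235224, 168.51025812, 139.18540413]), np.float64(22.321625200361375)) [ 1.1  0.2 -0.1]
[-1, 3, -14] [-1, 6, -24] [0, 9, -34] [0, 10, -45] [0, 11, -55]
[0, 12, -65]
```

Emit:
{"fn": "arm_command", "kwargs": {"increments": [[[0,0,0],[0,4,-12],1],[[0,0,0],[0,7,-24],1],[[0,0,0],[0,9,-36],1],[[0,0,0],[0,10,-46],1],[[0,0,0],[0,11,-54],1]]}}

```text
clock: 5.65
position: [632.1, 183.8, 67.3]
ee_rot: [0.052, 0.701, -0.064, 0.708]
contact_force: [-0.2, 0.5, 5.1]
gripper_width: 9.5
```

Emit:
{"fn": "arm_command", "kwargs": {"increments": [[[0,0,0],[0,0,-3],1],[[0,0,0],[0,0,-6],1],[[0,0,0],[0,0,-9],1],[[0,0,0],[0,0,-11],1],[[0,0,0],[0,0,-11],1]]}}

```text
clock: 6.15
position: [632.3, 184.1, 61.3]
ee_rot: [0.051, 0.701, -0.064, 0.709]
contact_force: [-9.5, 0.0, 20.6]
gripper_width: 9.8
```

```bash
python3 - <<'E'
from fit import *
off=np.array([-1,-.6,-19.6])
s,p,q=st();print(s["clock"],p,s["gripper_width"],s["contact_force"],phi(p-off),np.degrees((tool(1)*q.inv()).as_rotvec()).round(1))
E
```

```text
6.15 [632.28753371 184.10361738  61.26277031] 9.755432148098732 [-9.50644146e+00  7.40626952e-03  2.06042473e+01] (array([ 44.80125692, 180.84436394,  80.86277031]), np.float64(3.437452837457176)) [ 1.1  0.6 -0.2]
```

Emit:
{"fn": "arm_command", "kwargs": {"increments": [[[0,0,0],[0,0,0],0.5],[[0,0,0],[0,0,0],0.5],[[0,0,0],[0,0,10],0.5],[[0,0,0],[0,0,40],0.5],[[0,0,0],[0,0,70],0.5]]}}

```text
clock: 6.65
position: [632.0, 183.7, 131.0]
ee_rot: [0.05, 0.701, -0.065, 0.708]
contact_force: [1.7, 1.0, -0.0]
gripper_width: 42.8
```

```bash
python3 - <<'E'
from fit import *
s,p,q=st();print(s["clock"],p,s["gripper_width"],s["contact_force"],np.degrees((tool(1)*q.inv()).as_rotvec()).round(1))
print("to green bar",bar(-43,-3.2)-[0,0,19]-p)
i,d=imaging.get_image("top");cv2.imwrite("pics/t2.png",cv2.resize(i[150:285,230:390],None,fx=4.4,fy=4.4,interpolation=cv2.INTER_CUBIC))
i,ds=imaging.get_image("scene");cv2.imwrite("pics/s2.png",cv2.resize(i[130:325,235:435],None,fx=3,fy=3,interpolation=cv2.INTER_CUBIC))
# yellow leaf back height over the pocket area, from top depth
for y in(30,50,70,90,110):
    for x in(-60,0,60):
        u=w2p("top",[W((x,y,80))])[0].round().astype(int); print((Rz.T@(p2w("top",[u],[d[u[1],u[0]]])[0]-O)).round(0),end=" ")
E
```

```text
6.65 [631.95752317 183.65181252 131.00534046] 42.80041844423395 [ 1.65862554  1.02909098 -0.03657633] [ 1.2  0.4 -0.2]
to green bar [-85.39109254  14.80652906 -90.06995781]
[-60.  29.  86.] [ 0. 30. 86.] [60. 29. 81.] [-61.  51.  82.] [-1. 49. 90.] [60. 51. 85.] [-60.  70.  83.] [ 1. 69. 84.] [59. 70. 86.] [-61.  89.  87.] [-0. 88. 84.] [58. 89. 86.] [-60. 109.  85.] [ -2. 110.  83.] [ 59. 109.  85.]
```

View pics/s2.png

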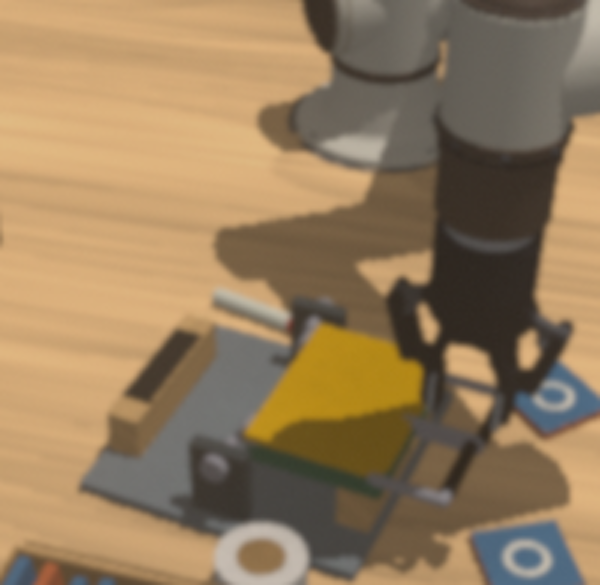

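Yellow lies flat over green: the scene crop shows it closed at (340,410), and its back height is uniform at about 85 mm. Next is the green handle.

Emit:
{"fn": "arm_command", "kwargs": {"increments": [[[1,0,0],[-30,5,0],0.5],[[1,0,0],[-60,10,0],0.5],[[1,0,0],[-85,15,0],0.5],[[1,0,0],[-85,15,-20],0.5],[[1,0,0],[-85,15,-40],0.5]]}}

```text
clock: 7.25
position: [550.1, 200.5, 96.7]
ee_rot: [0.058, 0.698, -0.056, 0.712]
contact_force: [0.2, -0.2, -0.2]
gripper_width: 42.9
```

```bash
python3 - <<'E'
from fit import *
s,p,q=st();print(s["clock"],p,s["gripper_width"],s["contact_force"],np.degrees((tool(1)*q.inv()).as_rotvec()).round(1))
print("to green bar",bar(-43,-3.2)-[0,0,19]-p)
E
```

```text
7.25 [550.08289654 200.49098473  96.70752865] 42.90621179643981 [ 0.2234279  -0.16507982 -0.15275909] [-0.1  1.2 -0.3]
to green bar [ -3.51646591  -2.03264314 -55.772146  ]
```

Emit:
{"fn": "arm_command", "kwargs": {"increments": [[[0,1,0],[-3,-2,-20],0.5],[[0,1,0],[-3,-2,-40],0.5],[[0,1,0],[-3,-2,-56],0.5],[[0,1,0],[-3,-2,-56],0.8],[[0,1,0],[-3,-2,-56],1]]}}

```text
clock: 7.75
position: [547.3, 198.3, 40.3]
ee_rot: [0.058, 0.704, -0.056, 0.706]
contact_force: [0.2, -0.0, 0.4]
gripper_width: 14.0
```

Emit:
{"fn": "arm_command", "kwargs": {"increments": [[[0,0,0],[0,0,0],1],[[0,0,0],[0,0,0],1],[[0,0,0],[0,0,0],1],[[0,0,0],[0,0,0],1],[[0,0,0],[0,0,0],1]]}}

```text
clock: 8.25
position: [547.5, 199.3, 40.6]
ee_rot: [0.058, 0.704, -0.056, 0.706]
contact_force: [-0.8, 5.3, -3.7]
gripper_width: 9.8
```

```bash
python3 - <<'E'
from fit import *
s,p,q=st();print(s["clock"],p,s["gripper_width"],s["contact_force"],phi(p+[0,0,19]),np.degrees((tool(1)*q.inv()).as_rotvec()).round(1))
off=p-bar(-43,-3.2);print(off)
plan(-43,-3.2,186,50,off)
E
```

```text
8.25 [547.53269293 199.25410505  40.60306548] 9.798195034752027 [-0.84069514  5.26644843 -3.73490193] (array([-42.17917254, 180.96393308,  59.60306548]), np.float64(-3.288203966717309)) [-0.2  0.2 -0.3]
[  0.96626231   0.79576347 -19.33231717]
[0, 0, 12] [0, 0, 24] [0, -2, 36] [-1, -4, 47] [-1, -6, 59]
[-2, -10, 70] [-2, -14, 81] [-3, -19, 92] [-4, -25, 103] [-5, -31, 113]
[-6, -38, 122] [-8, -46, 131] [-9, -54, 140] [-11, -63, 148] [-12, -72, 155]
[-14, -82, 162] [-15, -92, 168] [-17, -102, 173] [-19, -113, 178] [-21, -124, 182]
[-23, -135, 185] [-25, -147, 188] [-27, -158, 189] [-29, -170, 190] [-31, -182, 190]
[-33, -194, 190] [-35, -205, 188] [-36, -217, 186] [-38, -228, 183] [-40, -239, 179]
[-42, -250, 175] [-44, -261, 169] [-46, -271, 164] [-47, -281, 157] [-49, -290, 150]
[-50, -299, 142] [-52, -307, 133] [-53, -315, 125] [-54, -322, 115] [-55, -329, 105]
[-56, -334, 95] [-57, -340, 84] [-58, -344, 73] [-59, -348, 62] [-59, -351, 50]
[-59, -353, 39] [-60, -355, 27] [-60, -355, 15] [-60, -355, 3] [-60, -354, -9]
```

Emit:
{"fn": "arm_command", "kwargs": {"increments": [[[0,0,0],[0,0,12],1],[[0,0,0],[0,0,24],1],[[0,0,0],[0,-2,36],1],[[0,0,0],[-1,-4,47],1],[[0,0,0],[-1,-6,59],1]]}}

```text
clock: 8.75
position: [546.3, 193.3, 99.8]
ee_rot: [0.059, 0.704, -0.056, 0.706]
contact_force: [3.2, 1.6, -11.9]
gripper_width: 9.9
```

```bash
cat >> fit.py <<'E'
def rep(x,off,ph1=None,step=3.8):
    off=np.array(off);s,p,q=st();a=phi(p-off);print(s["clock"],p.round(1),s["gripper_width"],s["contact_force"].round(1),a[0].round(1),np.hypot(a[0][1],a[0][2]-70).round(1),a[1].round(2),np.degrees((tool(1)*q.inv()).as_rotvec()).round(1))
    if ph1 is not None:
        n=max(1,int(round(abs(ph1-a[1])/step)));plan(x,a[1],ph1,n,off)
E
python3 -c "
from fit import *
rep(-43,[1,.8,-19.3],186)"
```

```text
8.75 [546.3 193.3  99.8] 9.917049726826297 [  3.2   1.6 -11.9] [-43.2 174.  119.1] 180.8 15.77 [-0.2  0.2 -0.3]
[0, -4, 11] [-1, -8, 22] [-2, -13, 33] [-3, -19, 43] [-4, -25, 53]
[-5, -32, 63] [-6, -40, 72] [-8, -48, 81] [-9, -57, 89] [-11, -66, 96]
[-13, -76, 103] [-14, -86, 109] [-16, -96, 114] [-18, -107, 119] [-20, -118, 123]
[-22, -129, 126] [-23, -141, 128] [-25, -153, 130] [-27, -164, 131] [-29, -176, 131]
[-31, -188, 130] [-33, -199, 129] [-35, -211, 127] [-37, -222, 124] [-39, -233, 120]
[-41, -244, 115] [-43, -255, 110] [-44, -265, 104] [-46, -275, 98] [-48, -284, 90]
[-49, -293, 83] [-50, -301, 74] [-52, -309, 65] [-53, -316, 56] [-54, -323, 46]
[-55, -329, 36] [-56, -334, 25] [-57, -338, 14] [-57, -342, 3] [-58, -345, -9]
[-58, -347, -21] [-58, -349, -32] [-59, -349, -44] [-59, -349, -56] [-58, -348, -68]
```

Following well, with a lifting force of about 12 N. Continuing.

Emit:
{"fn": "arm_command", "kwargs": {"increments": [[[0,0,0],[0,-4,11],1],[[0,0,0],[-1,-8,22],1],[[0,0,0],[-2,-13,33],1],[[0,0,0],[-3,-19,43],1],[[0,0,0],[-4,-25,53],1]]}}

```text
clock: 9.25
position: [542.3, 169.8, 153.7]
ee_rot: [0.06, 0.703, -0.054, 0.706]
contact_force: [1.0, 9.3, -8.4]
gripper_width: 9.7
```

Emit:
{"fn": "arm_command", "kwargs": {"increments": [[[0,0,0],[-1,-7,10],1],[[0,0,0],[-2,-15,19],1],[[0,0,0],[-4,-23,28],1],[[0,0,0],[-5,-32,36],1],[[0,0,0],[-7,-41,43],1]]}}

```text
clock: 9.75
position: [535.5, 130.5, 198.4]
ee_rot: [0.062, 0.702, -0.052, 0.707]
contact_force: [0.5, 10.0, -6.5]
gripper_width: 9.7
```

```bash
python3 -c "
from fit import *
rep(-43,[1,.8,-19.3],186)"
```

```text
9.75 [535.5 130.5 198.4] 9.721112489615127 [ 0.5 10.  -6.5] [-43.5 110.2 217.7] 184.2 53.26 [-0.8  0.5 -0.2]
[-2, -12, 4] [-3, -22, 10] [-5, -33, 15] [-7, -43, 20] [-9, -54, 24]
[-11, -66, 27] [-13, -77, 30] [-15, -89, 32] [-16, -101, 32] [-18, -112, 33]
[-20, -124, 32] [-22, -136, 31] [-24, -147, 28] [-26, -159, 25] [-28, -170, 22]
[-30, -181, 17] [-32, -192, 12] [-33, -202, 6] [-35, -212, -1] [-37, -221, -8]
[-38, -230, -16] [-40, -238, -24] [-41, -246, -33] [-42, -253, -42] [-43, -260, -52]
[-44, -266, -63] [-45, -271, -73] [-46, -275, -84] [-46, -279, -96] [-47, -282, -107]
[-47, -284, -119] [-48, -286, -131] [-48, -286, -143] [-48, -286, -155] [-48, -286, -167]
```

Emit:
{"fn": "arm_command", "kwargs": {"increments": [[[0,0,0],[-2,-11,4],1],[[0,0,0],[-3,-22,10],1],[[0,0,0],[-5,-33,15],1],[[0,0,0],[-7,-43,20],1],[[0,0,0],[-9,-54,24],1]]}}

```text
clock: 10.25
position: [527.0, 80.2, 227.4]
ee_rot: [0.065, 0.7, -0.048, 0.709]
contact_force: [-8.5, 17.4, 17.0]
gripper_width: 9.8
```

Emit:
{"fn": "arm_command", "kwargs": {"increments": [[[0,0,0],[-2,-12,3],1],[[0,0,0],[-4,-23,5],1],[[0,0,0],[-6,-35,7],1],[[0,0,0],[-7,-47,7],1],[[0,0,0],[-9,-58,8],1]]}}

```text
clock: 10.75
position: [517.2, 23.6, 239.3]
ee_rot: [0.066, 0.699, -0.047, 0.71]
contact_force: [-4.9, 11.1, 6.9]
gripper_width: 9.7
```

```bash
python3 -c "
from fit import *
rep(-43,[1,.8,-19.3],186)
i,d=imaging.get_image('scene');cv2.imwrite('pics/s3.png',cv2.resize(i[110:325,215:435],None,fx=2.7,fy=2.7,interpolation=cv2.INTER_CUBIC))"
```

```text
10.75 [517.2  23.6 239.3] 9.748654364598838 [-4.9 11.1  6.9] [-43.9   1.8 258.6] 188.6 89.46 [-1.5  1.  -0.4]
[-1, -12, -9] [-3, -24, -10] [-5, -36, -12] [-7, -48, -14] [-9, -59, -18]
[-11, -70, -22] [-13, -81, -27] [-15, -92, -33] [-16, -102, -40] [-18, -112, -47]
[-19, -121, -55] [-21, -129, -63] [-22, -137, -72] [-24, -145, -81] [-25, -152, -91]
[-26, -158, -102] [-27, -163, -113] [-27, -168, -124] [-28, -172, -135] [-29, -175, -147]
[-29, -177, -159] [-29, -179, -171] [-29, -180, -183] [-29, -180, -195] [-29, -179, -207]
```

View pics/s3.png

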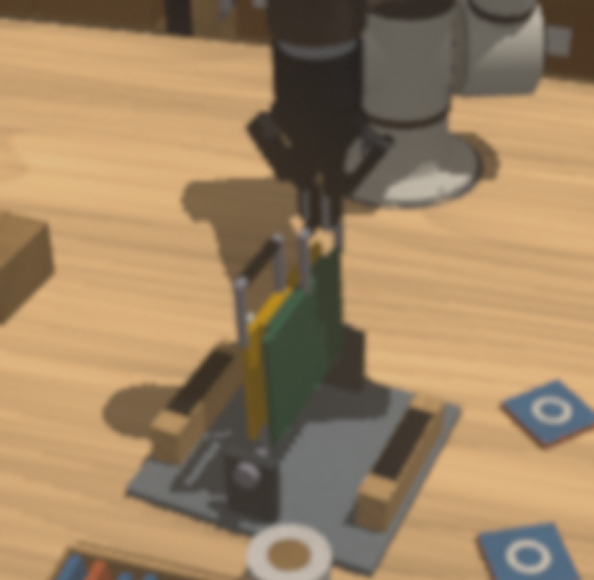

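Both leaves are upright together, with the green plate at (305,350) against yellow and the bar at (320,230). The bar has rolled about 8 mm towards the fingertips. The leaves hold by themselves, so I'll regrip here.

Emit:
{"fn": "arm_command", "kwargs": {"increments": [[[0,0,0],[0,0,0],0.65],[[0,0,0],[0,0,0],0.65],[[-1.5,1,0],[1,0,-4],0.65],[[-1.5,1,0],[1,0,-9],0.65],[[-1.5,1,0],[1,0,-9],0.65]]}}

```text
clock: 11.3
position: [517.2, 22.0, 229.0]
ee_rot: [0.056, 0.706, -0.057, 0.704]
contact_force: [-0.2, -0.7, -0.3]
gripper_width: 29.9
```

Emit:
{"fn": "arm_command", "kwargs": {"increments": [[[0,0,0],[0,0,0],0.8],[[0,0,0],[0,0,0],1],[[0,0,0],[0,0,0],1],[[0,0,0],[0,0,0],1],[[0,0,0],[0,0,0],1]]}}

```text
clock: 11.8
position: [517.0, 21.9, 228.5]
ee_rot: [0.056, 0.706, -0.058, 0.703]
contact_force: [1.3, 0.1, -3.8]
gripper_width: 10.1
```

```bash
python3 -c "
from fit import *
rep(-43,[1,.8,-19.3],186)"
```

```text
11.8 [517.   21.9 228.5] 10.085524216364623 [ 1.3  0.1 -3.8] [-43.7   0.  247.8] 177.8 89.99 [ 0.1 -0.2 -0.3]
[-1, -12, 2] [-3, -24, 1] [-5, -36, -1] [-7, -47, -4] [-9, -59, -8]
[-11, -70, -12] [-13, -81, -17] [-15, -91, -23] [-16, -101, -29] [-18, -111, -36]
[-19, -120, -44] [-21, -128, -53] [-22, -136, -62] [-23, -144, -71] [-25, -150, -81]
[-26, -156, -92] [-26, -162, -102] [-27, -166, -114] [-28, -170, -125] [-28, -173, -137]
[-29, -176, -148] [-29, -177, -160] [-29, -178, -173] [-29, -178, -185] [-29, -177, -197]
```

Emit:
{"fn": "arm_command", "kwargs": {"increments": [[[0,0,0],[-1,-12,0],1],[[0,0,0],[-3,-24,-1],1],[[0,0,0],[-5,-36,-3],1],[[0,0,0],[-7,-47,-6],1],[[0,0,0],[-9,-59,-9],1]]}}

```text
clock: 12.3
position: [507.2, -35.1, 220.2]
ee_rot: [0.057, 0.706, -0.056, 0.703]
contact_force: [-4.3, 10.8, 1.5]
gripper_width: 10.3
```

Emit:
{"fn": "arm_command", "kwargs": {"increments": [[[0,0,0],[-2,-11,-5],1],[[0,0,0],[-4,-22,-10],1],[[0,0,0],[-6,-32,-16],1],[[0,0,0],[-7,-42,-22],1],[[0,0,0],[-9,-52,-29],1]]}}

```text
clock: 12.8
position: [498.4, -86.0, 192.4]
ee_rot: [0.059, 0.706, -0.055, 0.704]
contact_force: [-1.6, 7.5, 3.4]
gripper_width: 9.9
```

```bash
python3 -c "
from fit import *
rep(-43,[1,.8,-20],186)"
```

```text
12.8 [498.4 -86.  192.4] 9.911076676615028 [-1.6  7.5  3.4] [ -44.2 -109.5  212.4] 179.6 127.55 [-0.3 -0.1 -0.4]
[0, -10, -7] [-2, -19, -16] [-3, -27, -25] [-5, -34, -34] [-6, -41, -44]
[-7, -48, -55] [-8, -53, -66] [-9, -58, -77] [-9, -62, -89] [-10, -65, -100]
[-10, -68, -112] [-10, -69, -125] [-11, -70, -137] [-11, -70, -149] [-10, -69, -161]
```

Emit:
{"fn": "arm_command", "kwargs": {"increments": [[[0,0,0],[0,-10,-8],1],[[0,0,0],[-2,-19,-16],1],[[0,0,0],[-3,-27,-25],1],[[0,0,0],[-5,-34,-34],1],[[0,0,0],[-6,-41,-44],1]]}}

```text
clock: 13.3
position: [491.9, -126.2, 149.2]
ee_rot: [0.059, 0.706, -0.054, 0.704]
contact_force: [-4.0, 6.2, 6.0]
gripper_width: 10.4
```

Emit:
{"fn": "arm_command", "kwargs": {"increments": [[[0,0,0],[-1,-7,-11],1],[[0,0,0],[-2,-12,-22],1],[[0,0,0],[-3,-17,-33],1],[[0,0,0],[-3,-21,-45],1],[[0,0,0],[-4,-24,-56],1]]}}

```text
clock: 13.8
position: [488.0, -149.8, 93.9]
ee_rot: [0.06, 0.705, -0.054, 0.704]
contact_force: [-2.4, 4.9, 7.7]
gripper_width: 10.2
```

```bash
python3 -c "
from fit import *
rep(-43,[1,.8,-20],184)"
```

```text
13.8 [ 488.  -149.8   93.9] 10.234818162774653 [-2.4  4.9  7.7] [ -43.9 -174.1  113.9] 179.5 165.85 [-0.5 -0.1 -0.3]
[0, -3, -11] [0, -5, -22] [0, -6, -34] [0, -6, -45] [0, -6, -56]
```

Emit:
{"fn": "arm_command", "kwargs": {"increments": [[[0,0,0],[0,-3,-9],1],[[0,0,0],[0,-5,-18],1],[[0,0,0],[0,-6,-26],1],[[0,0,0],[0,-6,-32],1],[[0,0,0],[0,-6,-37],1]]}}

```text
clock: 14.3
position: [487.1, -155.5, 58.2]
ee_rot: [0.06, 0.706, -0.054, 0.703]
contact_force: [-14.8, 9.6, 44.6]
gripper_width: 9.7
```

Emit:
{"fn": "arm_command", "kwargs": {"increments": [[[0,0,0],[0,0,-3],1],[[0,0,0],[0,0,-6],1],[[0,0,0],[0,0,-8],1],[[0,0,0],[0,0,-8],1],[[0,0,0],[0,0,-8],1]]}}

```text
clock: 14.8
position: [489.2, -155.9, 55.8]
ee_rot: [0.058, 0.705, -0.053, 0.705]
contact_force: [-8.5, 5.2, 32.0]
gripper_width: 10.2
```

```bash
python3 -c "
from fit import *
rep(-43,[1,.8,-20])
i,d=imaging.get_image('top');cv2.imwrite('pics/t4.png',cv2.resize(i[150:285,230:400],None,fx=4,fy=4,interpolation=cv2.INTER_CUBIC))
for n in ('top',):
  for y in(-30,-70,-110):
    for x in(-65,0,65):
        u=w2p(n,[W((x,y,80))])[0].round().astype(int); print((Rz.T@(p2w(n,[u],[d[u[1],u[0]]])[0]-O)).round(0),end=' ')
"
```

```text
14.8 [ 489.2 -155.9   55.8] 10.157480509000457 [-8.5  5.2 32. ] [ -41.7 -179.9   75.8] 180.0 178.16 [-0.4  0.1 -0.6]
[-86. -28. 438.] [-32. -29. 381.] [ 65. -31.  85.] [-83. -58. 418.] [-33. -58. 387.] [ 65. -70.  85.] [-82. -89. 386.] [-33. -90. 388.] [  65. -109.   80.]
```

View pics/t4.png

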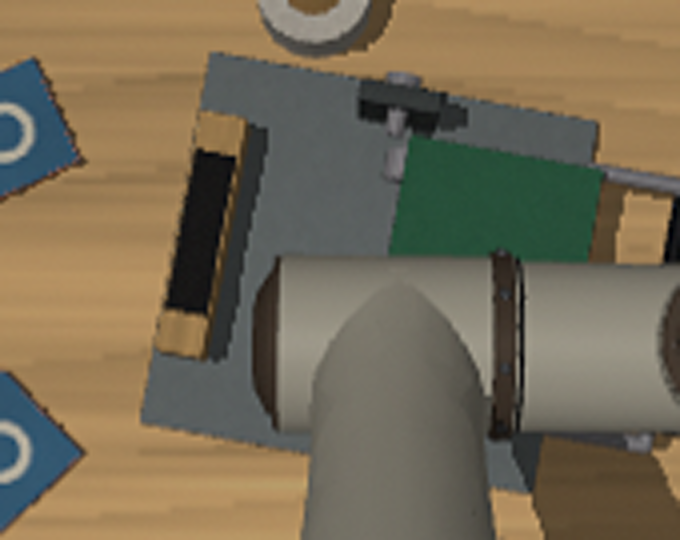

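Green lies flat on the yellow side (height 85 mm at the free part of the crop, about (500,200)), held on the stop at 32 N. I'll regrip to relax, then swing green back.

Emit:
{"fn": "arm_command", "kwargs": {"increments": [[[0,0,0],[0,0,0],0.65],[[0,0,0],[0,0,0],0.65],[[0,0,0],[0,0,4],0.65],[[0,0,0],[0,0,4],0.65],[[0,0,0],[0,0,4],0.65]]}}

```text
clock: 15.35
position: [489.0, -155.9, 59.4]
ee_rot: [0.058, 0.705, -0.053, 0.705]
contact_force: [-0.0, 0.5, -0.6]
gripper_width: 29.6
```

Emit:
{"fn": "arm_command", "kwargs": {"increments": [[[0,0,0],[0,0,0],0.8],[[0,0,0],[0,0,0],1],[[0,0,0],[0,0,0],1],[[0,0,0],[0,0,0],1],[[0,0,0],[0,0,0],1]]}}

```text
clock: 15.85
position: [488.8, -155.8, 59.1]
ee_rot: [0.058, 0.705, -0.053, 0.705]
contact_force: [-1.0, -0.2, -2.4]
gripper_width: 10.3
```

```bash
python3 -c "
from fit import *
s,p,q=st();off=p-bar(-43,176.8);print(off)
rep(-43,off,-4)"
```

```text
[  1.96489047   0.74702652 -20.99785475]
15.85 [ 488.8 -155.8   59.1] 10.315381323992485 [-1.  -0.2 -2.4] [ -43.  -180.    80.1] 180.3 176.8 [-0.4  0.  -0.6]
[0, 1, 12] [0, 3, 24] [1, 5, 35] [1, 9, 46] [2, 13, 58]
[3, 17, 68] [4, 23, 79] [5, 29, 89] [6, 36, 99] [7, 43, 108]
[9, 51, 117] [10, 59, 125] [12, 68, 132] [13, 78, 139] [15, 88, 146]
[17, 98, 151] [18, 109, 156] [20, 120, 160] [22, 131, 164] [24, 142, 167]
[26, 154, 169] [28, 165, 170] [30, 177, 170] [32, 189, 170] [34, 200, 169]
[36, 212, 167] [38, 223, 164] [39, 234, 161] [41, 245, 157] [43, 256, 152]
[45, 266, 146] [46, 276, 140] [48, 286, 133] [50, 295, 125] [51, 303, 117]
[52, 311, 109] [54, 319, 100] [55, 326, 90] [56, 332, 80] [57, 337, 69]
[58, 342, 59] [58, 346, 47] [59, 349, 36] [59, 352, 25] [60, 354, 13]
[60, 355, 1] [60, 355, -11] [60, 355, -23]
```

Emit:
{"fn": "arm_command", "kwargs": {"increments": [[[0,0,0],[0,0,6],1],[[0,0,0],[0,1,13],1],[[0,0,0],[0,3,22],1],[[0,0,0],[1,5,33],1],[[0,0,0],[1,9,45],1]]}}

```text
clock: 16.35
position: [490.2, -147.5, 105.5]
ee_rot: [0.057, 0.705, -0.053, 0.705]
contact_force: [3.6, -5.3, -4.7]
gripper_width: 10.0
```

Emit:
{"fn": "arm_command", "kwargs": {"increments": [[[0,0,0],[1,4,11],1],[[0,0,0],[2,9,22],1],[[0,0,0],[3,15,33],1],[[0,0,0],[4,21,43],1],[[0,0,0],[5,28,53],1]]}}

```text
clock: 16.85
position: [494.9, -120.5, 160.4]
ee_rot: [0.056, 0.705, -0.054, 0.705]
contact_force: [1.8, -7.1, -0.3]
gripper_width: 10.0
```

```bash
python3 -c "
from fit import *
rep(-43,[1.5,.7,-21],-4)
i,d=imaging.get_image('scene');cv2.imwrite('pics/s5.png',cv2.resize(i[130:325,215:415],None,fx=2.7,fy=2.7,interpolation=cv2.INTER_CUBIC))"
```

```text
16.85 [ 494.9 -120.5  160.4] 10.012561168190027 [ 1.8 -7.1 -0.3] [ -42.4 -144.1  181.4] 182.1 142.29 [-0.2  0.  -0.6]
[1, 9, 8] [2, 17, 17] [4, 26, 25] [5, 35, 33] [7, 45, 40]
[9, 55, 46] [10, 66, 52] [12, 77, 56] [14, 88, 60] [16, 100, 64]
[18, 111, 66] [20, 123, 68] [22, 135, 69] [24, 147, 69] [26, 159, 68]
[28, 171, 67] [30, 183, 64] [32, 194, 61] [34, 205, 57] [36, 216, 52]
[38, 227, 47] [39, 237, 41] [41, 247, 34] [43, 257, 27] [44, 266, 18]
[45, 274, 10] [47, 282, 0] [48, 289, -9] [49, 295, -19] [50, 301, -30]
[51, 306, -41] [52, 310, -52] [52, 314, -64] [53, 316, -76] [53, 318, -88]
[53, 320, -100] [53, 320, -112] [53, 320, -124]
```

View pics/s5.png

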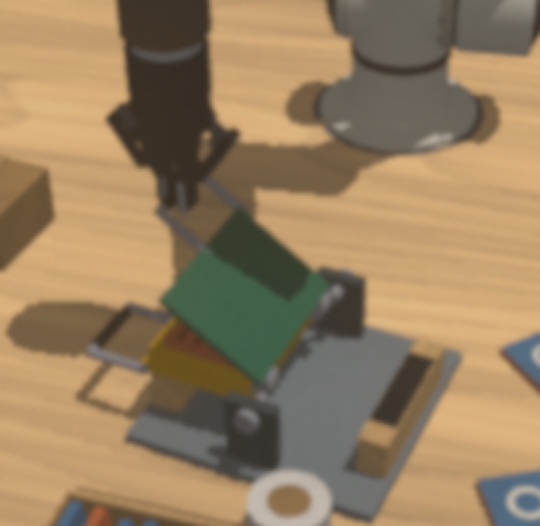

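The terracotta back of the tile shows at (190,340) in the yellow leaf, and green is lifting away cleanly. Continuing.

Emit:
{"fn": "arm_command", "kwargs": {"increments": [[[0,0,0],[1,9,8],1],[[0,0,0],[2,17,17],1],[[0,0,0],[4,26,25],1],[[0,0,0],[5,35,33],1],[[0,0,0],[7,45,40],1]]}}

```text
clock: 17.4
position: [502.7, -76.1, 204.6]
ee_rot: [0.055, 0.704, -0.055, 0.706]
contact_force: [0.7, -8.3, 3.4]
gripper_width: 10.1
```

Emit:
{"fn": "arm_command", "kwargs": {"increments": [[[0,0,0],[2,11,5],1],[[0,0,0],[4,22,10],1],[[0,0,0],[6,33,15],1],[[0,0,0],[7,44,19],1],[[0,0,0],[9,55,22],1]]}}

```text
clock: 17.9
position: [512.1, -22.5, 230.3]
ee_rot: [0.053, 0.702, -0.056, 0.708]
contact_force: [-1.4, -7.4, 7.7]
gripper_width: 9.7
```

```bash
python3 -c "
from fit import *
rep(-43,[1.5,.7,-21],-4)"
```

```text
17.9 [512.1 -22.5 230.3] 9.705489288683097 [-1.4 -7.4  7.7] [-41.7 -44.6 251.3] 186.7 103.81 [ 0.3  0.4 -0.7]
[1, 13, -4] [3, 25, -2] [5, 37, -1] [7, 49, -1] [9, 61, -2]
[11, 73, -3] [13, 85, -6] [15, 96, -9] [17, 107, -13] [19, 118, -18]
[20, 129, -23] [22, 139, -29] [24, 149, -36] [25, 159, -43] [27, 168, -52]
[28, 176, -60] [30, 184, -69] [31, 191, -79] [32, 197, -89] [33, 203, -100]
[34, 208, -111] [34, 212, -122] [35, 216, -134] [35, 218, -146] [36, 220, -158]
[36, 222, -170] [36, 222, -182] [36, 222, -194]
```

Emit:
{"fn": "arm_command", "kwargs": {"increments": [[[0,0,0],[0,0,0],0.65],[[0,0,0],[0,0,0],0.65],[[0,0,0],[0,0,-4],0.65],[[0,0,0],[0,0,-8],0.65],[[0,0,0],[0,0,-8],0.65]]}}

```text
clock: 18.4
position: [511.3, -22.7, 221.0]
ee_rot: [0.053, 0.703, -0.056, 0.707]
contact_force: [0.1, -0.6, -0.3]
gripper_width: 29.9
```

Emit:
{"fn": "arm_command", "kwargs": {"increments": [[[0,0,0],[0,0,0],0.8],[[0,0,0],[0,0,0],1],[[0,0,0],[0,0,0],1],[[0,0,0],[0,0,0],1],[[0,0,0],[0,0,0],1]]}}

```text
clock: 18.9
position: [511.1, -22.6, 220.5]
ee_rot: [0.053, 0.704, -0.056, 0.706]
contact_force: [0.6, 1.0, -3.7]
gripper_width: 10.1
```

```bash
python3 -c "
from fit import *
rep(-43,[1.5,.7,-20],-4)"
```

```text
18.9 [511.1 -22.6 220.5] 10.136400078814628 [ 0.6  1.  -3.7] [-42.7 -44.8 240.5] 176.3 104.71 [ 0.2  0.2 -0.7]
[1, 10, 6] [3, 22, 8] [5, 33, 9] [7, 45, 10] [9, 57, 9]
[11, 68, 8] [13, 80, 6] [15, 91, 3] [17, 102, 0] [19, 113, -4]
[20, 124, -9] [22, 134, -15] [24, 144, -21] [25, 153, -28] [27, 162, -36]
[28, 171, -44] [30, 178, -52] [31, 186, -61] [32, 192, -71] [33, 199, -81]
[34, 204, -92] [35, 209, -102] [35, 213, -113] [36, 216, -125] [36, 219, -136]
[37, 221, -148] [37, 222, -160] [37, 222, -171] [37, 222, -183]
```

Emit:
{"fn": "arm_command", "kwargs": {"increments": [[[0,0,0],[2,11,3],1],[[0,0,0],[4,22,5],1],[[0,0,0],[5,33,6],1],[[0,0,0],[7,45,6],1],[[0,0,0],[9,57,6],1]]}}

```text
clock: 19.4
position: [520.9, 34.5, 227.0]
ee_rot: [0.053, 0.703, -0.057, 0.707]
contact_force: [3.3, -4.5, 4.4]
gripper_width: 10.3
```

Emit:
{"fn": "arm_command", "kwargs": {"increments": [[[0,0,0],[2,12,-1],1],[[0,0,0],[4,23,-3],1],[[0,0,0],[6,34,-6],1],[[0,0,0],[8,45,-9],1],[[0,0,0],[10,56,-13],1]]}}

```text
clock: 19.9
position: [531.0, 91.2, 214.7]
ee_rot: [0.052, 0.703, -0.057, 0.707]
contact_force: [-0.3, -5.2, 2.2]
gripper_width: 9.7
```

```bash
python3 -c "
from fit import *
rep(-43,[1.5,.7,-21],-4)"
```

```text
19.9 [531.   91.2 214.7] 9.740546639425345 [-0.3 -5.2  2.2] [-42.   70.7 235.7] 180.2 66.89 [ 0.4  0.3 -0.7]
[1, 11, -5] [2, 21, -11] [4, 31, -17] [6, 40, -24] [7, 49, -31]
[9, 57, -39] [10, 65, -48] [11, 72, -57] [12, 79, -67] [13, 85, -77]
[14, 90, -87] [15, 95, -98] [16, 99, -109] [16, 102, -120] [17, 105, -132]
[17, 107, -143] [17, 108, -155] [17, 108, -167] [17, 108, -178]
```

Emit:
{"fn": "arm_command", "kwargs": {"increments": [[[0,0,0],[1,11,-5],1],[[0,0,0],[2,21,-11],1],[[0,0,0],[4,31,-17],1],[[0,0,0],[6,40,-24],1],[[0,0,0],[7,49,-31],1]]}}

```text
clock: 20.4
position: [539.6, 141.4, 184.0]
ee_rot: [0.052, 0.702, -0.056, 0.708]
contact_force: [5.1, -1.5, 3.3]
gripper_width: 9.8
```

Emit:
{"fn": "arm_command", "kwargs": {"increments": [[[0,0,0],[2,8,-8],1],[[0,0,0],[3,16,-17],1],[[0,0,0],[4,23,-26],1],[[0,0,0],[5,30,-36],1],[[0,0,0],[6,36,-46],1]]}}

```text
clock: 20.9
position: [545.9, 177.9, 137.2]
ee_rot: [0.052, 0.701, -0.056, 0.709]
contact_force: [1.9, -5.0, 1.7]
gripper_width: 10.0
```

```bash
python3 -c "
from fit import *
rep(-43,[1.5,.7,-21],-5)"
```

```text
20.9 [545.9 177.9 137.2] 10.039728041017467 [ 1.9 -5.   1.7] [-41.6 158.7 158.2] 181.6 29.06 [ 0.3  0.5 -0.8]
[-1, 4, -11] [0, 9, -22] [1, 13, -33] [1, 16, -45] [2, 19, -56]
[2, 20, -68] [2, 21, -80] [2, 21, -92] [2, 21, -104]
```

Emit:
{"fn": "arm_command", "kwargs": {"increments": [[[0,0,0],[-1,4,-11],1],[[0,0,0],[0,9,-22],1],[[0,0,0],[1,13,-33],1],[[0,0,0],[1,16,-45],1],[[0,0,0],[2,19,-56],1]]}}

```text
clock: 21.4
position: [548.8, 196.9, 80.6]
ee_rot: [0.052, 0.701, -0.056, 0.709]
contact_force: [2.8, -5.9, 2.2]
gripper_width: 10.2
```

Emit:
{"fn": "arm_command", "kwargs": {"increments": [[[0,0,0],[0,1,-10],1],[[0,0,0],[0,2,-19],1],[[0,0,0],[0,2,-27],1],[[0,0,0],[0,2,-34],1],[[0,0,0],[0,2,-39],1]]}}

```text
clock: 21.9
position: [549.2, 199.0, 41.2]
ee_rot: [0.053, 0.701, -0.056, 0.709]
contact_force: [-2.1, -4.9, 27.6]
gripper_width: 10.0
```

Emit:
{"fn": "arm_command", "kwargs": {"increments": [[[0,0,0],[0,0,-3],1],[[0,0,0],[0,0,-5],1],[[0,0,0],[0,0,-7],1],[[0,0,0],[0,0,-8],1],[[0,0,0],[0,0,-8],1]]}}

```text
clock: 22.4
position: [549.5, 199.0, 40.8]
ee_rot: [0.052, 0.7, -0.055, 0.71]
contact_force: [-13.9, -7.2, 46.3]
gripper_width: 10.0
```

```bash
python3 -c "
from fit import *
rep(-43,[1.5,.7,-21])"
```

```text
22.4 [549.5 199.   40.8] 10.00545888535058 [-13.9  -7.2  46.3] [-41.6 180.1  61.8] 180.3 -2.6 [ 0.3  0.8 -0.9]
```

On the stop (46 N up, height unchanged under the extra push). Release and retreat.

Emit:
{"fn": "arm_command", "kwargs": {"increments": [[[0,0,0],[0,0,0],0.5],[[0,0,0],[0,0,0],0.5],[[0,0,0],[0,0,10],0.5],[[0,0,0],[0,0,40],0.5],[[0,0,0],[0,0,80],0.5]]}}

```text
clock: 22.9
position: [547.7, 198.5, 118.6]
ee_rot: [0.051, 0.702, -0.057, 0.708]
contact_force: [0.5, -0.5, 0.8]
gripper_width: 42.8
```

Emit:
{"fn": "arm_command", "kwargs": {"increments": [[[0,0,0],[0,0,40],0.5],[[0,0,0],[0,0,80],0.5],[[0,0,0],[-40,20,110],0.5],[[0,0,0],[-80,50,120],0.5],[[0,0,0],[-120,80,120],0.5]]}}

```text
clock: 23.4
position: [430.6, 277.2, 239.9]
ee_rot: [0.052, 0.701, -0.056, 0.709]
contact_force: [-0.4, 1.8, -0.1]
gripper_width: 42.9
```

Emit:
{"fn": "arm_command", "kwargs": {"increments": [[[0,0,0],[-10,40,0],0.5],[[0,0,0],[-20,80,0],0.5],[[0,0,0],[-30,120,0],0.5],[[0,0,0],[-30,140,0],0.5],[[0,0,0],[-30,140,0],0.5]]}}

```text
clock: 23.9
position: [399.6, 419.9, 238.2]
ee_rot: [0.051, 0.702, -0.055, 0.708]
contact_force: [-0.3, -1.5, -0.8]
gripper_width: 42.6
```

```bash
python3 -c "
from fit import *
i,d=imaging.get_image('top');cv2.imwrite('pics/t6.png',cv2.resize(i[130:310,130:400],None,fx=2.9,fy=2.9,interpolation=cv2.INTER_CUBIC))
for y in(-115,-105,-70,-35,20,35,70,105,120):
    for x in(-65,-35,35,65):
        u=w2p('top',[W((x,y,70))])[0].round().astype(int); print(y,x,round(float(p2w('top',[u],[d[u[1],u[0]]])[0][2])),end=' | ')
    print()
i0=cv2.imread('pics/top0.png');df=cv2.absdiff(i,i0).max(2)
h=lambda P:(w2p('top',[P])[0]-[130,130])*2.9
print('exp Y bar',h(bar(43,183.2)),'G bar',h(bar(-43,-3.2)))
print(readout.read_state()['clock'],readout.read_state()['contact_force'])"
```

```text
-115 -65 65 | -115 -35 74 | -115 35 78 | -115 65 67 | 
-105 -65 64 | -105 -35 76 | -105 35 74 | -105 65 59 | 
-70 -65 58 | -70 -35 73 | -70 35 78 | -70 65 59 | 
-35 -65 64 | -35 -35 82 | -35 35 70 | -35 65 61 | 
20 -65 66 | 20 -35 62 | 20 35 64 | 20 65 59 | 
35 -65 66 | 35 -35 63 | 35 35 59 | 35 65 61 | 
70 -65 63 | 70 -35 67 | 70 35 64 | 70 65 60 | 
105 -65 61 | 105 -35 66 | 105 35 65 | 105 65 66 | 
120 -65 65 | 120 -35 64 | 120 35 63 | 120 65 63 | 
exp Y bar [778.81506929 235.19900655] G bar [337.57115924 260.5646137 ]
23.95 [ 0.15619056 -0.26313463 -0.22555833]
```

View pics/t6.png

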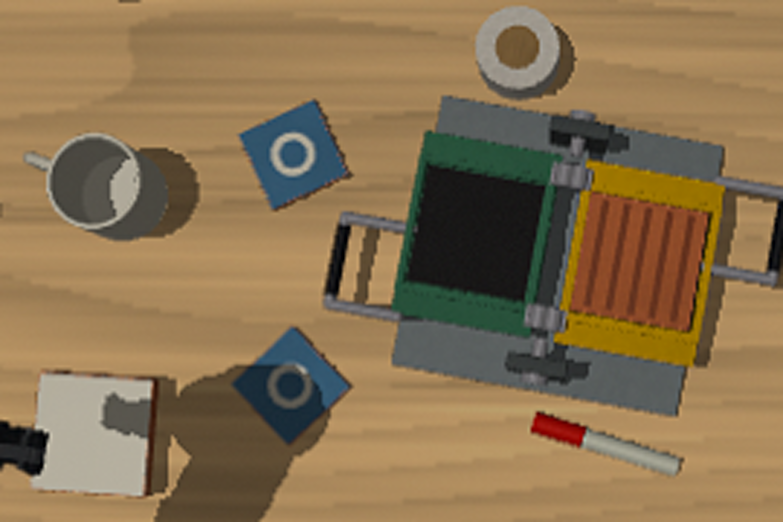

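The tile shows its ribbed terracotta back at (640,262) in the yellow pocket. Both leaves are flat, with the bars at the expected pixels (338,260) and (778,235). The gripper is clear, and the bystanders look unmoved.

```bash
python3 -c "
from h import *
print(arm.job_done())"
```

```text
the job is handed in; nothing more can be done
None
```

The tile now lies face down in the yellow leaf's pocket, and the job was handed in at about 24 s. I closed yellow over green, swung both flat to the yellow side by the green handle, then swung green back to its own side. The robot held only the handles and never touched the tile.

- **Final picture:** it shows the ribbed terracotta back in the yellow pocket. Both handle bars are where flat leaves put them.
- **Heights:** the depth readings fit, with some scatter: leaves at about 63 mm, and the tile's back at about 75 mm.
- **Stops and forces:** each swing ended pressed against its hard stop. The highest wrist force I read was about 50 N (limit 120 N). At the end the gripper was clear and read no force.
- **Bystanders:** the label roll, marker, mug, tile stack and loose blue tiles looked unmoved in the last crop. The carton and tape were outside that crop, so I did not check them at the end.
- **What went wrong:** the bar rolled 6–8 mm in the fingers during each green swing, so I stopped and regripped near upright both times.

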